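# Clamp the bottle and press its stopper home with the treadle

## Robot

A 7-joint arm with a two-finger parallel gripper is mounted at the origin on the work surface. World frame = base frame: x ahead of the robot, y to its left, z up, the work surface at z = 0. Lengths are in m, angles in rad, forces in N, time in s.
With the tool pointing down it reaches from about 0.425 to 0.925 m from the base axis. Payload 6.8 kg.
Tool frame: the origin (TCP) lies on the centre line of the jaws, within the pads' length; the fingertips stand 14 mm ahead of it and the grasp point (between the pads) lies 5 mm behind it; z points along the fingers, y is the line along which they close (so a half turn about z gives the same grasp; the last joint's range is limited). The gripper opens to 85 mm and grips with 20 to 120 N. Pads are 22 mm wide; open, the fingers measure 114 mm over their backs; the gripper's body (76 mm by 85 mm) begins 54 mm behind the grasp point. The pads swing forward as they close: fully open they stand 13 mm farther back than shut.
Start: joints at [1.088, 0.477, 0.022, 1.555, -0.011, 1.109, -0.083], TCP at [0.247, -0.628, 0.245] pointing down, gripper open.
Joint ranges: [-2.96, 2.96], [-0.34, 2.1], [-1.41, 1.46], [0.24, 2.44], [-1.37, 4.51], [0.17, 1.92], [-2.96, 2.96]. Speed limits (rad/s): [2.39, 2.39, 3.14, 3.14, 3.14, 3.14, 3.14].

## Interface

Orientations are given as a unit quaternion [x, y, z, w].
In Python, from cell import r gives the robot as it stands.
- The arm moves only by the tool arm_command, never from a script. Its argument "commands" is a list of rows, each a list of 3 entries, a list of its own where there are three numbers: the opening, from -1 (shut) to 1 (fully open), then the shift along the tool's x, y, z in mm, then the turn about the tool's z in degrees. A call has exactly 5 rows; each row is the pose to reach, as a shift and turn from the pose commanded when the call began, along the tool's axes at that moment; what a row does not reach only later rows make up. A row lasts 1/8 s, in which the tool goes at most 62.5 mm and 10.7 degrees, less where a joint would pass 70% of its speed; a pose out of reach is approached as far as the arm can. A call with a gripper value outside its range is refused whole. The fingers move at their own pace and stop on an object; "force" is the grip in N (left out, the last holds). Time passes only in rows, so rows that repeat a pose let the fingers close, or fill a call up. It gives the time, the measured TCP pose, the force, the opening and the grip force at its end, in the units of the state.
- r.read_state(): the state, without advancing time (a new reading comes with each control period).
- r.grab_frame(name): name is "scene" or "top" or "wrist"; returns the picture (420x560x3 uint8, red, green, blue); there is no depth.
- r.camera_model(name): a dict with "K" (3x3 intrinsics, pixels), "position" and "attitude" of the camera in the world. Camera axes: x right, y down, z forward; pixel columns grow to the right and rows downward; lengths in m; the calibration is good to about 2 mm. A picture is of the moment at which its call begins: read the wrist's pose just before it. camera_model takes no time and is no camera call; for the wrist camera it gives the pose at the moment of the call.
- r.hand_in(): hands the job in; it is judged then, once.
Trained networks look in the newest picture that a camera, given by its name, has taken for a name from the list of things; names that differ only in an ending like _2 or _b are one class to them, and where a whole thing is asked for, a point or a joint stands for the part that bears it (a point fixed in the world has none). Each returns a list of dicts, best first, with "conf" (0 to 1); they miss things now and then, are a little off and sometimes report something else, mostly with a low value. They report only what shows in the picture. A call takes as long as a camera call. They do not tell look-alikes from the thing itself.
- r.spot_in(thing, camera): "location" ([column, row] in pixels, amid what is visible of it).
- r.masks_of(thing, camera): "pixels" (420x560 bool, what is visible of it) and "location" ([column, row] in pixels, amid what is visible of it).
The state is a dict: "time_s": time; "q": joint angles; "joint_velocities": joint speeds; "effort": joint torques, N m; "ee_pos": TCP position; "tool_rot": TCP orientation; "force": force on the tool from outside, world axes, zero at the start; "torque": the same for the moment, N m; "grip_width": finger opening in m; "finger_force": force on a finger pad.
Only numpy, scipy, OpenCV 4.12 (cv2) and the standard library are available. Lean on these libraries where they do the work, as an engineer would, in place of code of your own. Each camera call takes 0.05 s, during which the arm holds its last target. There are 200 camera calls.

## Task

The squat glass bottle in the little stoppering press has its stopper only just started. Swing the toggle clamp's handle over so that its pad comes down on the bottle's shoulder; only then press the spring treadle all the way down to its stop, so that the ram drives the stopper home, and let the treadle come back up. Leave the bottle clamped upright in its nest, and the clothes peg, brush and funnel around the press where they are.

Things in the scene. Friction and masses are not known exactly. Their poses are not given: they have to be found in the camera images.
- press: Fixed grey bench stoppering press. Origin: centre of its base's underside, z up. Base 110 (x) by 360 (y) by 22 mm high, plus a foot under the clamp out to x = 115 mm. In its frame the nest with the bottle is at x 0, y +60 mm, the column at x 0, y +145 mm, the toggle clamp on the bottle's +x side, and the treadle at the -y end.
- column_top (a point): Top centre of the press's steel column, 24 mm diameter, 267 mm above the table. A crosshead 30 mm wide (press x), 206 to 234 mm above the table, reaches from it over the bottle and carries the ram, which the treadle brings down 17 mm.
- nest (a point): Centre of the nest's floor, 26 mm above the table: a shallow steel cup, 72 mm inside, rim 36 mm above the table, in which the bottle stands.
- bottle: Loose squat clear glass bottle standing in the nest, 68 mm diameter, 105 mm tall, shoulder at 68 to 80 mm, neck 25 mm diameter (29 mm lip), about 0.22 kg. Origin: centre of its underside; z up its axis.
- stopper (a joint): Wooden stopper in the bottle's neck, head 27 mm diameter, 14 mm high. 0 = head 12 mm above the lip, 0.012 m = home, head on the lip. It starts at 0 to 0.002, stays where it is pushed and needs about 5 N; the ram pushes it home as the treadle reaches its stop.
- treadle (a joint): Hinged spring treadle, ribbed steel plate 70 mm wide (press x), 140 mm long, hinged along press x at y = 0, 36 mm above the table; its free end points to press -y, raised at rest. 0 = up, 0.32 rad = down at its stop, plate level. Pressed near the free end it takes 5 N at first, 10 to 15 N at the stop; it springs back when let go.
- treadle_pad (a point): Point to press: on the treadle's upper face, on its centre line, 115 mm from the hinge, 25 mm short of the free end. It moves with the treadle: about 78 mm above the table at rest, 42 mm at the stop. The ribs drawn on the face are not felt.
- clamp (a joint): Toggle clamp: bell crank turning about clamp_pivot in the press's x-z plane. 0 = open: handle leans 45 deg to press +x, pad arm lifted; starts at 0 to 0.2. About 1.08 rad = clamped: handle swung up and 17 deg past upright towards the bottle (press -x), rubber pad on its shoulder. Its weighted handle falls either way from dead centre at about 0.55 rad and rests at both ends; 1 to 3 N moves it.
- clamp_pivot (a point): The clamp's hinge axis (along press y), 117 mm above the table, 85 mm to press +x of the bottle's axis. The handle goes out straight from here.
- clamp_grip (a point): Point on the handle's centre line, 85 mm from the pivot; it moves with the handle. The handle is a steel bar 12 mm in diameter with a black rubber grip of 18 mm diameter from 50 to 102 mm and a steel ball of 32 mm diameter at its end, centred 112 mm from the pivot.
- clothes_peg: Loose wooden clothes peg, 75 mm long, 10 mm high, on the table along the press's -x side. Origin: centre of its underside.
- brush: Loose brush lying on the table beside the treadle, on the press's +x side. Origin: its underside.
- funnel: Loose green plastic funnel standing mouth down on the table beyond the treadle's free end, 92 mm diameter, 90 mm high. Origin: centre of its underside.
Things that resemble listed ones, but are neither listed nor needed, are in the scene too. What is shaped like the bottle but blue, orange or yellow is not meant.

How it is judged:
By the outcome, as a careful person would: the job done as asked, in the order asked, and still so for the second after the job is handed in, with the robot touching nothing.
It also fails if it takes over 51 s, if anything falls off the work surface, if the arm or the gripper's body presses on something with over 40 N, if the wrist force passes 120 N, or if a joint passes its speed limit or range.

## Working session

There is one attempt and no reset: what is moved stays moved. The work goes in short steps, Python scripts to look and compute and a tool call to move; the robot and the scene stay as the last step left them, time stands still between calls to the robot, and variables do not carry over. Pictures are saved under pics/ and viewed, at most 10 in all, crops included, and the job is handed in when it is done.

Besides the shell and the picture viewer there is one more tool, called after "Request:" as name(argument=value, ...) on one line, values as JSON. arm_command: Moves the arm, as the interface text tells. Its arguments: {"type":"object","properties":{"commands":{"type":"array","items":{"type":"array"}},"force":{"type":"number"}},"required":["commands"]}

```bash
mkdir -p pics; ls; cat > h.py <<'E'
import numpy as np, cv2
from scipy.spatial.transform import Rotation as R
from cell import r
def att(cm):
    a=np.array(cm["attitude"],float)
    return a if a.shape==(3,3) else R.from_quat(a).as_matrix()
def ray(px,cm):
    d=att(cm)@np.linalg.inv(np.array(cm["K"]))@np.array([px[0],px[1],1.]); return np.array(cm["position"]),d/np.linalg.norm(d)
def at_z(px,cm,z):
    p,d=ray(px,cm); return p+d*(z-p[2])/d[2]
def proj(P,cm):
    c=att(cm).T@(np.array(P)-np.array(cm["position"])); u=np.array(cm["K"])@c; return u[:2]/u[2]
E
python3 - <<'E'
from h import *
for n in("scene","top"):
    f=r.grab_frame(n); cv2.imwrite(f"pics/{n}0.png",cv2.resize(f[:,:,::-1],(784,588)))
    cm=r.camera_model(n); print(n,cm)
    for t in("treadle","bottle","clamp","clamp_grip","column_top","nest","treadle_pad","press","stopper","funnel","brush","clothes_peg"):
        print(t,[(np.round(o["location"]).tolist(),round(o["conf"],2)) for o in r.spot_in(t,n)][:3])
print(r.read_state())
E
```

```text
pics
scene {'K': array([[478.63242115,   0.        , 273.03657983],
       [  0.        , 478.63242115, 210.78571771],
       [  0.        ,   0.        ,   1.        ]]), 'position': array([1.05142596, 0.23799716, 0.90629093]), 'attitude': array([ 0.48053002,  0.81041487, -0.28398733, -0.1779602 ])}
treadle [([228.0, 223.0], 0.72)]
bottle [([260.0, 175.0], 0.87), ([380.0, 231.0], 0.79), ([387.0, 274.0], 0.73)]
clamp [([266.0, 260.0], 0.57)]
clamp_grip [([286.0, 236.0], 0.75), ([271.0, 241.0], 0.62)]
column_top [([276.0, 240.0], 0.94)]
nest [([273.0, 241.0], 0.7)]
treadle_pad [([232.0, 226.0], 0.68)]
press [([277.0, 242.0], 0.66)]
stopper [([385.0, 205.0], 0.68), ([391.0, 253.0], 0.67), ([261.0, 157.0], 0.54)]
funnel [([139.0, 206.0], 0.64)]
brush []
clothes_peg []
top {'K': array([[521.20863438,   0.        , 282.87247827],
       [  0.        , 521.20863438, 209.69280327],
       [  0.        ,   0.        ,   1.        ]]), 'position': array([ 0.31717816, -0.03917789,  1.130276  ]), 'attitude': array([-0.691652  ,  0.71342658, -0.08125838,  0.07769882])}
treadle [([332.0, 228.0], 
[... 579 characters left out ...]
6,  0.47699261,  0.02241671,  1.55539746, -0.01150603,
        1.10928137, -0.08309461]), 'joint_velocities': array([-1.16219221e-03,  7.35122674e-04, -9.27740335e-04,  1.01421389e-05,
       -2.15617034e-03,  3.86869855e-04,  1.17249874e-03]), 'effort': array([ 3.88806393e-04, -5.96331382e+01,  1.60623841e+00, -2.81542003e+01,
        1.24406119e-02,  1.70541869e-03, -6.22802247e-06]), 'ee_pos': array([ 0.24711047, -0.628167  ,  0.24531427]), 'tool_rot': array([9.82495828e-01, 1.86284585e-01, 1.21881913e-05, 2.25806462e-05]), 'force': array([-0.89126774,  0.80234304, -0.06502653]), 'torque': array([0.0183867 , 0.03018758, 0.02251103]), 'finger_force': 0.0, 'grip_width': 0.08560890081812608}
```

View pics/scene0.png

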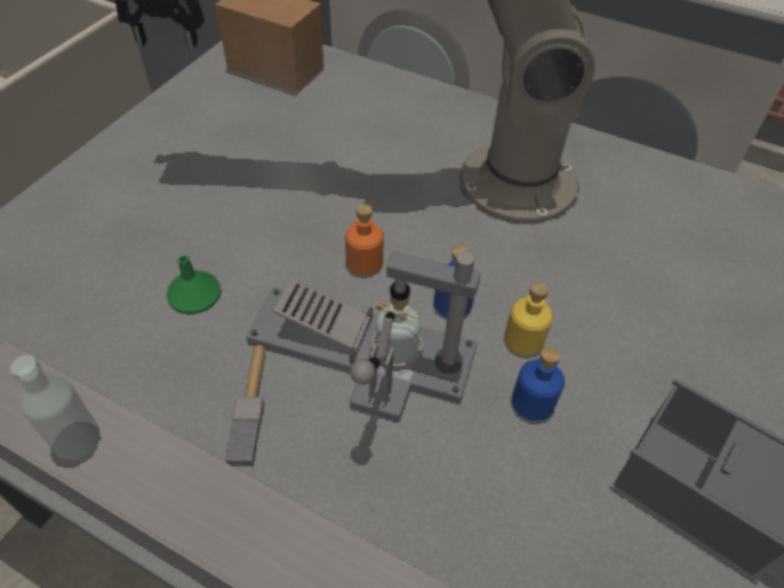

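View pics/top0.png

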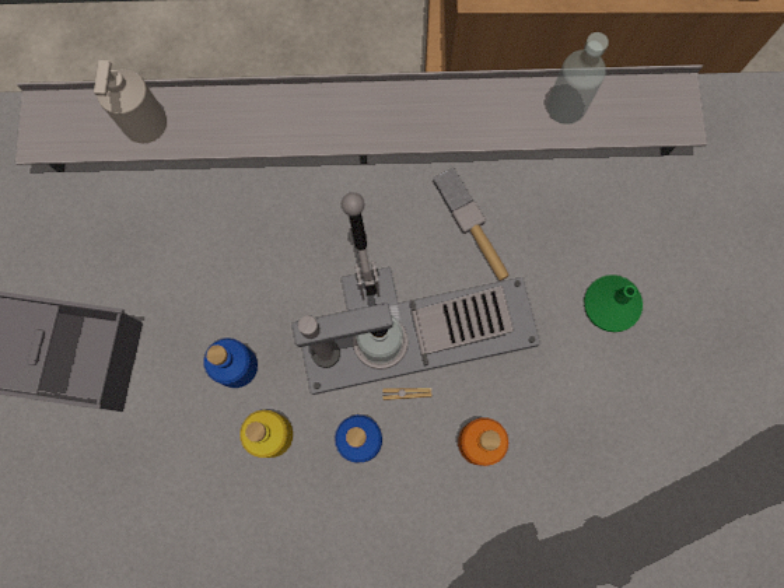

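The scene picture shows the press in the middle, with its clamp handle leaning towards the camera: ball at about (362,372), treadle at (320,315), column top at (463,262). In the top picture the ball is at (353,204), column top at (309,326), base corners at (526,279), (538,343) and (311,391), and a raised shelf runs along the top at rows 80–160.

```bash
cat > fit.py <<'E'
from h import *
from scipy.optimize import least_squares
ct=r.camera_model("top"); cs=r.camera_model("scene")
P={'ct':(0,.145,.267),'A':(.055,-.18,.022),'B':(-.055,-.18,.022),'C':(-.055,.18,.022)}
obs=[(ct,'ct',(309,326)),(ct,'A',(526,279)),(ct,'B',(538,343)),(ct,'C',(311,391)),(cs,'ct',(463,259))]
def W(p,X):
    c,s=np.cos(p[2]),np.sin(p[2]); return np.array([p[0]+c*X[0]-s*X[1],p[1]+s*X[0]+c*X[1],X[2]])
def res(p): return np.concatenate([proj(W(p,P[k]),cm)-np.array(o)/1.4 for cm,k,o in obs])
b=at_z(np.array((424,335))/1.4,ct,.022)
fits=[least_squares(res,[b[0],b[1],a],loss='soft_l1') for a in np.arange(-3,3.1,.5)]
f=min(fits,key=lambda f:f.cost)
E
python3 - <<'E'
from fit import *
p=f.x; print(p,f.cost,np.round(f.fun.reshape(-1,2),1))
for n,X in dict(bottle=(0,.06,.1),pivot=(.085,.06,.117),pad=(0,-.113,.078),col=(0,.145,.267)).items(): print(n,W(p,X).round(4), (proj(W(p,X),ct)*1.4).round(),(proj(W(p,X),cs)*1.4).round())
for th in(0,.1,.2):
    a=np.pi/4-th
    for L in(.085,.112):
        X=(.085+L*np.sin(a),.06,.117+L*np.cos(a)); print(th,L,W(p,X).round(4),(proj(W(p,X),ct)*1.4).round(),(proj(W(p,X),cs)*1.4).round())
# shelf edges
for z in(.1,.15,.2,.3): print(z,at_z(np.array((360,160))/1.4,ct,z).round(3),at_z(np.array((200,462))/1.4,cs,z).round(3))
print('funnel',at_z(np.array((612,304))/1.4,ct,0.),'brush',at_z(np.array((503,276))/1.4,ct,0.))
E
```

```text
[ 0.5067545  -0.08292325  0.16818085] 6.7240603371766365 [[-0.6 -2.5]
 [-0.9 -1.3]
 [ 2.6  1.7]
 [-0.4  0.8]
 [-0.4 -1.3]]
bottle [ 0.4967 -0.0238  0.1   ] [380. 333.] [396. 318.]
pivot [ 0.5805 -0.0095  0.117 ] [369. 273.] [378. 356.]
pad [ 0.5257 -0.1943  0.078 ] [496. 312.] [292. 297.]
col [0.4825 0.06   0.267 ] [308. 323.] [462. 257.]
0 0.085 [6.398e-01 5.000e-04 1.771e-01] [359. 221.] [363. 366.]
0 0.112 [0.6586 0.0037 0.1962] [355. 203.] [358. 370.]
0.1 0.085 [ 6.336e-01 -5.000e-04  1.828e-01] [359. 224.] [365. 360.]
0.1 0.112 [0.6504 0.0023 0.2037] [356. 207.] [360. 361.]
0.2 0.085 [ 0.6268 -0.0017  0.1878] [360. 227.] [366. 354.]
0.2 0.112 [0.6415 0.0008 0.2104] [357. 211.] [362. 353.]
0.1 [ 0.762 -0.     0.1  ] [ 0.825 -0.136  0.1  ]
0.15 [ 0.74  -0.002  0.15 ] [ 0.839 -0.113  0.15 ]
0.2 [ 0.719 -0.004  0.2  ] [ 0.853 -0.09   0.2  ]
0.3 [ 0.676 -0.008  0.3  ] [ 0.881 -0.043  0.3  ]
funnel [ 0.54858641 -0.39056178  0.        ] brush [ 0.59960902 -0.2207963   0.        ]
```

```bash
cat > go.py <<'E'
import sys
from fit import *
def go(*targets,yaw=None):
    s=r.read_state(); M=R.from_quat(s["tool_rot"]).as_matrix()
    print('t',s['time_s'],s['ee_pos'].round(4),'F',s['force'].round(1),'toolx yaw',np.degrees(np.arctan2(M[1,0],M[0,0])).round(2))
    for T in targets: print(T.round(3),'->',(M.T@(T-s['ee_pos'])*1000).round(1))
p=f.x
def pw(*X): return W(p,X)
E
python3 - <<'E'
from go import *
for z in np.arange(.1,.36,.04):
    a=[at_z(np.array(q)/1.4,ct,z) for q in((20,162),(704,145))]
    b=[at_z(np.array(q)/1.4,cs,z) for q in((0,345),(430,588))]
    print(z.round(2),*[x.round(3)[:2] for x in a+b])
go(np.array([.30,-.55,.37]),pw(.215,.06,.37),pw(.215,.06,.2))
f0=cv2.imread('pics/top0.png')
E
```

```text
0.1 [0.774 0.513] [ 0.77  -0.523] [ 0.819 -0.502] [0.822 0.191]
0.14 [0.757 0.492] [ 0.753 -0.505] [ 0.83  -0.466] [0.833 0.193]
0.18 [0.739 0.47 ] [ 0.735 -0.486] [ 0.842 -0.429] [0.845 0.195]
0.22 [0.721 0.449] [ 0.718 -0.467] [ 0.853 -0.392] [0.856 0.198]
0.26 [0.703 0.427] [ 0.7   -0.448] [ 0.865 -0.355] [0.867 0.2  ]
0.3 [0.686 0.406] [ 0.682 -0.429] [ 0.876 -0.319] [0.879 0.202]
0.34 [0.668 0.384] [ 0.665 -0.411] [ 0.888 -0.282] [0.89  0.205]
t 1.3 [ 0.2471 -0.6282  0.2453] F [-0.9  0.8 -0.1] toolx yaw 21.47
[ 0.3  -0.55  0.37] -> [  77.8  -53.4 -124.7]
[0.709 0.012 0.37 ] -> [ 663.9 -427.  -124.7]
[0.709 0.012 0.2  ] -> [ 663.9 -427.    45.3]
```

Request:
arm_command(commands=[[-1,[20,-15,-60],0],[-1,[70,-45,-110],6],[-1,[120,-75,-125],12],[-1,[170,-108,-125],12],[-1,[220,-140,-125],12]], force=30)

```text
time_s: 1.92
ee_pos: [0.3979, -0.421, 0.3712]
tool_rot: [0.997, 0.082, 0.001, 0.001]
force: [0.2, 0.2, 0.7]
grip_width: -0.0001
finger_force: 0.0
```

```bash
python3 -c "
from go import *
go(pw(.215,.06,.37),pw(.215,.06,.2))"
```

```text
t 1.925 [ 0.3979 -0.421   0.3712] F [0.2 0.2 0.7] toolx yaw 9.46
[0.709 0.012 0.37 ] -> [ 377.7 -376.2    1.1]
[0.709 0.012 0.2  ] -> [ 377.5 -376.5  171.1]
```

Request:
arm_command(commands=[[-1,[44,-43,0],0],[-1,[88,-86,0],0],[-1,[132,-130,0],0],[-1,[176,-174,0],0],[-1,[220,-218,0],0]])

```text
time_s: 2.55
ee_pos: [0.5788, -0.1698, 0.3706]
tool_rot: [0.997, 0.082, 0.0, 0.0]
force: [0.3, -1.0, -0.1]
grip_width: 0.0001
finger_force: 0.0
```

Request:
arm_command(commands=[[-1,[44,-43,0],0],[-1,[88,-86,0],0],[-1,[130,-130,0],0],[-1,[157,-158,0],0],[-1,[157,-158,0],0]])

```text
time_s: 3.18
ee_pos: [0.7075, 0.0152, 0.3692]
tool_rot: [0.996, 0.086, -0.0, -0.001]
force: [0.3, 0.8, -0.0]
grip_width: 0.0002
finger_force: 0.0
```

```bash
python3 - <<'E'
from go import *
go(pw(.215,.06,.2))
cw=r.camera_model("wrist"); g=r.grab_frame("wrist"); cv2.imwrite("pics/w1.png",g[:,:,::-1])
print([(o['location'],o['conf']) for o in r.spot_in("clamp_grip","wrist")])
for L in(.085,.112): print(L,proj(pw(.085+L*.707,.06,.117+L*.707),cw))
E
```

```text
t 3.175 [0.7075 0.0152 0.3692] F [ 0.3  0.8 -0. ] toolx yaw 9.83
[0.709 0.012 0.2  ] -> [  0.8   3.6 169.1]
[]
0.085 [278.58094742 254.40100774]
0.112 [278.79338238 244.88490993]
```

View pics/w1.png

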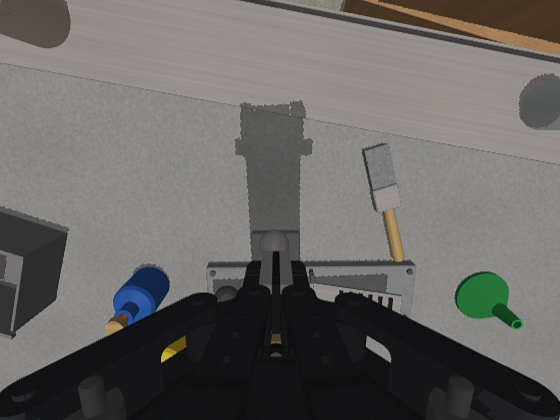

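Request:
arm_command(commands=[[-1,[0,1,60],0],[-1,[0,2,120],0],[-1,[0,2,179],0],[-1,[-10,2,179],0],[-1,[-20,2,179],0]])

```text
time_s: 3.9
ee_pos: [0.6879, 0.0039, 0.1939]
tool_rot: [0.997, 0.082, 0.002, 0.0]
force: [0.3, 0.2, 1.4]
grip_width: -0.0001
finger_force: 0.0
```

Request:
arm_command(commands=[[-1,[-12,0,0],0],[-1,[-24,0,0],0],[-1,[-36,0,-2],0],[-1,[-48,0,-5],0],[-1,[-60,0,-8],0]])

```text
time_s: 4.53
ee_pos: [0.6268, -0.0051, 0.1998]
tool_rot: [0.997, 0.083, -0.0, 0.0]
force: [-0.0, 0.0, -0.2]
grip_width: 0.0006
finger_force: 0.0
```

```bash
python3 -c "
from go import *
go(pw(.09,.06,.195),pw(.083,.06,.195))
g=r.grab_frame('scene');cv2.imwrite('pics/s2.png',cv2.resize(g[150:330,130:380,::-1],(750,540)))"
```

```text
t 4.525 [ 0.6268 -0.0051  0.1998] F [-0.   0.  -0.2] toolx yaw 9.47
[ 0.585 -0.009  0.195] -> [-41.4  -3.2   4.8]
[ 0.579 -0.01   0.195] -> [-48.4  -3.2   4.8]
```

View pics/s2.png

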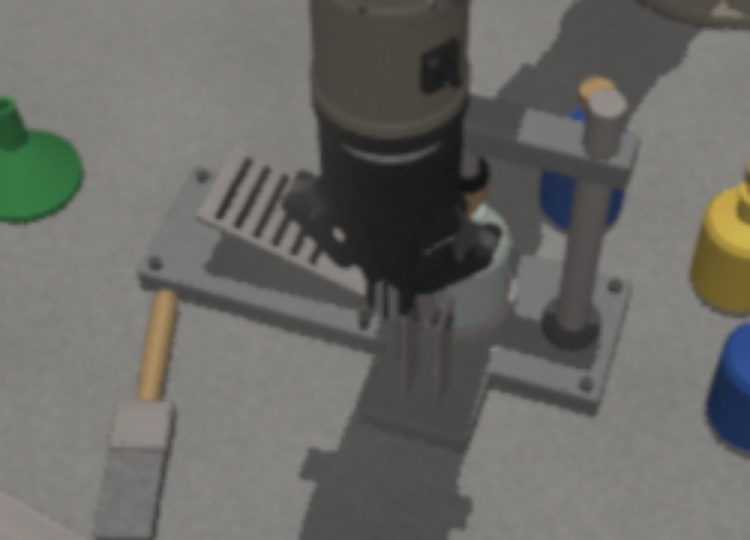

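The scene crop shows the gripper hiding the clamp, but the handle no longer shows on its +x side, so it is probably past dead centre. I'll follow it gently to the clamped end.

Request:
arm_command(commands=[[-1,[-10,-3,0],0],[-1,[-20,-3,0],0],[-1,[-30,-3,0],0],[-1,[-38,-3,0],0],[-1,[-44,-3,0],0]])

```text
time_s: 5.2
ee_pos: [0.5838, -0.0092, 0.1992]
tool_rot: [0.997, 0.082, -0.0, 0.0]
force: [-0.2, -0.4, 0.3]
grip_width: -0.0002
finger_force: 0.0
```

Request:
arm_command(commands=[[-1,[-2,0,0],0],[-1,[-4,0,0],0],[-1,[-4,0,0],0],[-1,[15,0,0],0],[-1,[35,0,-20],0]])

```text
time_s: 5.82
ee_pos: [0.6183, -0.0034, 0.218]
tool_rot: [0.997, 0.083, -0.002, -0.0]
force: [-0.1, 0.9, 0.2]
grip_width: 0.0001
finger_force: 0.0
```

```bash
python3 -c "
from go import *
go(pw(.085,.06,.33),pw(.10,-.113,.36),pw(0,-.113,.15))"
```

```text
t 5.825 [ 0.6183 -0.0034  0.218 ] F [-0.1  0.9  0.2] toolx yaw 9.47
[ 0.581 -0.01   0.33 ] -> [ -38.7   -0.2 -111.9]
[ 0.624 -0.178  0.36 ] -> [ -23.3  172.8 -142. ]
[ 0.526 -0.194  0.15 ] -> [-122.6  173.1   68.3]
```

Rise, move over the treadle pad, and look at the clamp.

Request:
arm_command(commands=[[-1,[10,0,-60],0],[-1,[10,20,-115],0],[-1,[-10,75,-130],0],[-1,[-50,130,-130],0],[-1,[-90,170,-120],0]])

```text
time_s: 6.45
ee_pos: [0.5582, -0.1877, 0.3401]
tool_rot: [0.997, 0.082, 0.001, 0.0]
force: [0.4, 0.1, 0.4]
grip_width: 0.0002
finger_force: 0.0
```

Request:
arm_command(commands=[[-1,[-20,5,40],0],[-1,[-30,5,80],0],[-1,[-32,5,110],0],[-1,[-32,5,130],0],[-1,[-32,5,140],0]])

```text
time_s: 7.08
ee_pos: [0.5272, -0.1956, 0.1982]
tool_rot: [0.997, 0.083, -0.001, -0.0]
force: [0.1, 0.3, 0.0]
grip_width: 0.0003
finger_force: 0.0
```

```bash
python3 -c "
from go import *
go(pw(0,-.113,.12),pw(0,-.113,.092),pw(0,-.113,.056))
g=r.grab_frame('scene');a=cv2.resize(g[150:330,130:380,::-1],(750,540));cv2.imwrite('pics/s3.png',a)
g=r.grab_frame('top');cv2.imwrite('pics/t3.png',cv2.resize(g[130:310,190:440,::-1],(750,540)))
for n in ('top','scene'): print([(o['location'],o['conf']) for o in r.spot_in('clamp_grip',n)][:2])
L=.085;a=-np.radians(17);X=pw(.085+L*np.sin(a),.06,.117+L*np.cos(a));print(proj(X,ct),proj(X,cs))"
```

```text
t 7.075 [ 0.5272 -0.1956  0.1982] F [0.1 0.3 0. ] toolx yaw 9.48
[ 0.526 -0.194  0.12 ] -> [-1.2 -1.4 78.2]
[ 0.526 -0.194  0.092] -> [ -1.1  -1.4 106.2]
[ 0.526 -0.194  0.056] -> [ -1.1  -1.4 142.2]
[([261.2, 198.0], 0.8), ([273.8, 245.9], 0.35)]
[([276.2, 226.0], 0.79), ([272.9, 242.1], 0.7)]
[264.25736768 196.85143581] [274.51594333 219.4755062 ]
```

View pics/s3.png

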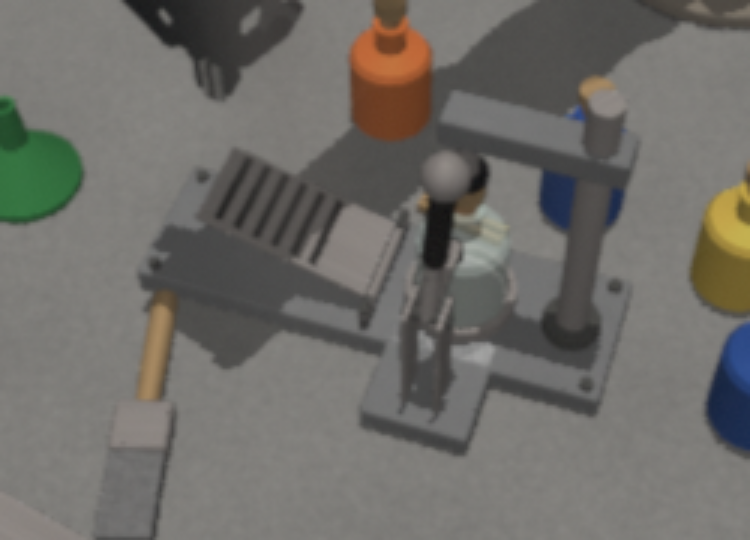

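View pics/t3.png

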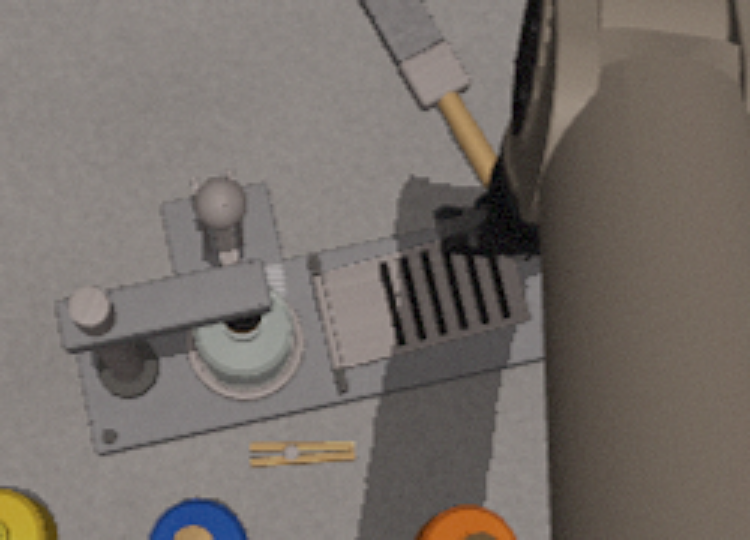

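The scene crop shows the handle upright, with its ball at (445,176), which is (278,209) in the full picture. In the top crop the ball is at (221,203), which is (264,198) in full. The peg and brush haven't moved. I'll check the angle against the model.

```bash
python3 -c "
from go import *
for th in (.5,.6,.7,.8,.9,1,1.08,1.15):
    a=np.pi/4-th;L=.112;X=pw(.085+L*np.sin(a),.06,.117+L*np.cos(a));print(th,proj(X,ct).round(1),proj(X,cs).round(1))
print(proj(pw(.0,.06,.131),cs),proj(pw(0,.06,.143),cs))"
```

```text
0.5 [257.9 163.8] [264.6 234. ]
0.6 [258.9 169. ] [266.6 228.5]
0.7 [260.1 174.6] [268.7 223.3]
0.8 [261.2 180.4] [270.7 218.5]
0.9 [262.4 186.3] [272.7 214.2]
1 [263.6 192.4] [274.6 210.4]
1.08 [264.6 197.3] [276.1 207.7]
1.15 [265.4 201.6] [277.3 205.7]
[283.22484438 217.96834606] [283.4127021  214.33256321]
```

Request:
arm_command(commands=[[-1,[-1,-1,50],0],[-1,[-1,-1,95],0],[-1,[-1,-1,105],0],[-1,[-1,-1,115],0],[-1,[-1,-1,125],0]])

```text
time_s: 7.9
ee_pos: [0.5283, -0.1965, 0.0763]
tool_rot: [0.997, 0.082, 0.002, 0.001]
force: [-1.2, -3.3, 7.4]
grip_width: -0.0003
finger_force: 3.5
```

Request:
arm_command(commands=[[-1,[0,0,6],0],[-1,[0,0,11],0],[-1,[0,0,15],0],[-1,[0,0,17],0],[-1,[0,0,17],0]])

```text
time_s: 8.52
ee_pos: [0.5288, -0.1978, 0.06]
tool_rot: [0.997, 0.082, 0.003, 0.002]
force: [0.3, -3.3, 6.3]
grip_width: -0.0001
finger_force: 3.1
```

Request:
arm_command(commands=[[-1,[0,0,1],0],[-1,[0,0,2],0],[-1,[0,0,3],0],[-1,[0,0,4],0],[-1,[0,0,4],0]])

```text
time_s: 9.15
ee_pos: [0.529, -0.1978, 0.0565]
tool_rot: [0.997, 0.082, 0.003, 0.002]
force: [-1.9, -4.5, 11.8]
grip_width: 0.0003
finger_force: 5.7
```

Request:
arm_command(commands=[[-1,[0,0,1],0],[-1,[0,0,2],0],[-1,[0,0,3],0],[-1,[0,0,4],0],[-1,[0,0,4],0]])

```text
time_s: 9.78
ee_pos: [0.5291, -0.1979, 0.0555]
tool_rot: [0.997, 0.081, 0.003, 0.003]
force: [-12.5, -1.1, 42.0]
grip_width: -0.0001
finger_force: 20.9
```

The treadle is at its stop: the force rose to 42 N within 1 mm. Now release it gently.

Request:
arm_command(commands=[[-1,[0,0,-5],0],[-1,[0,0,-15],0],[-1,[0,0,-28],0],[-1,[0,0,-45],0],[-1,[0,0,-80],0]])

```text
time_s: 10.4
ee_pos: [0.525, -0.1943, 0.1293]
tool_rot: [0.997, 0.083, -0.002, -0.001]
force: [0.0, 0.3, -0.3]
grip_width: -0.0002
finger_force: 0.0
```

Request:
arm_command(commands=[[-1,[0,10,-60],0],[-1,[0,60,-120],0],[-1,[0,110,-160],0],[-1,[0,170,-180],0],[-1,[0,220,-180],0]])

```text
time_s: 11.02
ee_pos: [0.5629, -0.41, 0.3125]
tool_rot: [0.997, 0.083, 0.002, 0.001]
force: [0.8, -0.5, -0.6]
grip_width: -0.0001
finger_force: 0.0
```

```bash
python3 -c "
from go import *
go()
g=r.grab_frame('scene');a=cv2.resize(g[150:330,130:380,::-1],(750,540));cv2.imwrite('pics/s4.png',a)
for n in ('stopper','bottle'): print(n,[(o['location'],o['conf']) for o in r.spot_in(n,'scene')])"
```

```text
t 11.025 [ 0.5629 -0.41    0.3125] F [ 0.8 -0.5 -0.6] toolx yaw 9.56
stopper [([390.4, 251.7], 0.59), ([325.9, 179.9], 0.55), ([289.2, 221.1], 0.49)]
bottle [([316.1, 214.4], 0.85), ([384.9, 274.9], 0.77), ([259.8, 172.7], 0.74), ([378.1, 229.4], 0.62)]
```

View pics/s4.png

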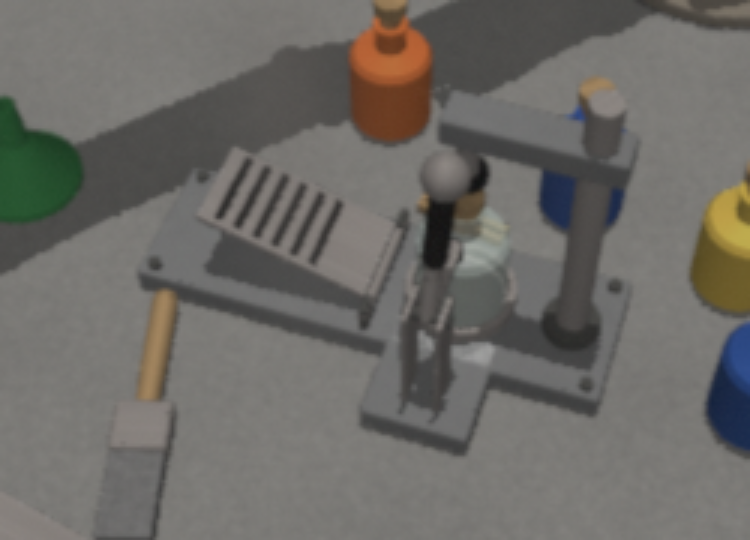

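Clamp, bottle and props are in place and the treadle is back up. Next I'll compare the stopper before and after.

```bash
python3 -c "
from go import *
a=[cv2.imread(f'pics/s{i}.png')[120:260,400:530] for i in(3,4)]
cv2.imwrite('pics/cmp.png',cv2.resize(np.hstack(a),None,fx=3,fy=3))
for z in(.131,.136,.145,.157): print(z,((proj(pw(0,.06,z),cs)-[130,150])*3-[400,120])*3)"
```

```text
0.131 [179.0235994  251.71511457]
0.136 [179.72418165 238.15610346]
0.145 [180.99923502 213.47882557]
0.157 [182.72790013 180.02238366]
```

View pics/cmp.png

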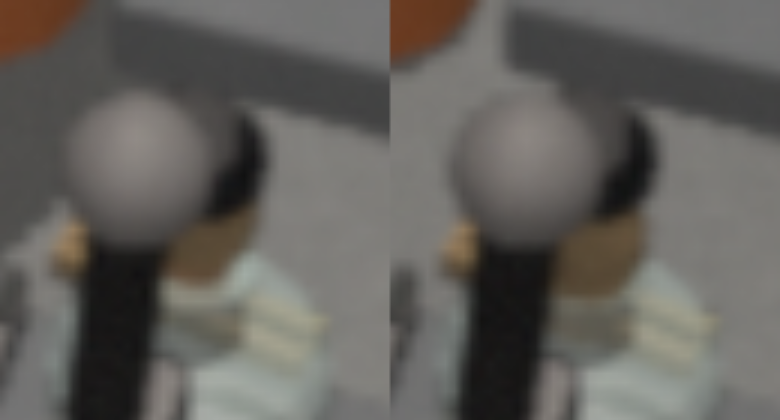

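Before, the head stood off the lip with its narrower shank showing. Now its full width sits on the lip, with its right lower edge about 30 px lower, which matches 12 mm. The pad height at the stop (0.0415 m) and the force jump agree, so I'm handing in.

```bash
python3 -c "
from cell import r
print(r.hand_in())"
```

```text
the job is handed in; nothing more can be done
None
```

The job is handed in: the clamp was swung over onto the bottle's shoulder first, then the treadle pressed to its stop and let back up; the pictures show the stopper home and the bottle, peg, brush and funnel in place.

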